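Lock the strainer carrier into the pump and fit the strainer

TASK

The pump's bayonet carrier is only lying loose on top of the chamber mouth. Turn it until its lugs drop into the slots, press it fully home, and turn it clockwise (seen from above) until the wings rest against the two stop posts. Once it is locked, take the long strainer out of the rack and stand it fully down in the carrier's bore, let go, and leave the blank plug, the wrench and the carton where they are.

Things in the scene. Friction and masses are not known exactly. Their poses are not given: they have to be found in the camera images.
- pump: Blue pump on a bolted base plate: upright round chamber, 84 mm wide, with the motor lying on its +y side (all below 99 mm) and an inlet stub on its -y side. Origin on the table under the chamber's vertical axis, z up. Rim top 105 mm above it. A 6 mm thick inward lip leaves a 52 mm opening with two opposite slots. A tight rubber seal ring slides inside the chamber.
- mouth (a point): Centre of the chamber mouth, on the chamber axis, level with the rim's top.
- slot (a point): Outer end of one of the two slots, at the rim's top, 35 mm from the axis; the other lies opposite. Slots are 20 mm wide. Seen from above, the slot line lies 60 degrees (1.047 rad) counter-clockwise from the pump's x axis.
- stop (a point): Top of the +y stop post on the rim, 12 mm high, 39 mm from the axis; another lies opposite. The wings rest against the posts when they lie along the pump's y axis (carrier yaw = pump yaw, or half a turn from it).
- carrier: Loose aluminium bayonet carrier, about 160 g, 40 mm high, alike after a half turn. Origin at the centre of its underside, z up. Spigot 50 mm wide up to 28 mm; boss 28 mm wide from 28 to 40 mm; 18 mm bore right through. Starts with its spigot in the mouth and its lugs lying on the rim, origin 93 mm above the table, turned 0.4 to 1.2 rad counter-clockwise from the slots.
- lug (a point): Outer end of the +x lug at its underside, 31 mm from the axis, 12 mm above the carrier's origin; the other lug is opposite. Lugs are 13 mm wide, 5 mm thick. Turned over the slots, the carrier drops 3.5 mm by its weight onto the seal (origin 89.5 mm above the table) and its lugs catch there.
- wing (a point): Outer end of the +y wing at half height, 52 mm from the axis, 34 mm above the carrier's origin; the other wing is opposite. Wings are bars 10 mm wide, 28 to 40 mm above the origin, running in to the boss. When home their undersides are 3.5 mm above the rim.
- carrier_top (a point): Centre of the carrier's top face, over the bore, 40 mm above its origin. About 7 N pressed down here slides the seal 9 mm to a firm end (carrier origin 80.5 mm above the table); it stays down, and then turns easily clockwise by 60 degrees to the posts.
- rack: Fixed black block, 50 mm (x) by 160 mm (y) by 62 mm high, origin at the centre of its underside, with three vertical 17 mm holes at x = 0, y = -50, 0 and 50 mm.
- strainer: Strainer, 90 g, upright in one of the rack's holes: steel shank of 14 mm diameter and 55 mm length with a chamfered tip, a collar of 25 mm diameter from 55 to 60 mm, and above it a black round grip of 18 mm diameter from 60 to 94 mm. Origin at the centre of the shank's lower tip, z up. In the rack the collar lies on the rack's top (origin 7 mm above the table); in the carrier the collar lies on the carrier's top (origin 15 mm below the carrier's origin).
- strainer_collar (a point): On the strainer's axis at the top of the collar, where the black grip begins, 60 mm above its origin.
- blank_plug: Bystander: short steel plug with a flat head, 32 mm diameter and 10 mm high, lying flat on another hole of the rack. Origin at the tip of its shank, 30 mm below the head.
- wrench: Bystander: steel wrench, 180 mm long, lying on the table.
- carton: Bystander: small cardboard carton, 90 x 70 x 60 mm, on the table; origin at the centre of its underside.
Not all that is in view belongs to the job. There is more than one size of the strainer; the job needs the middle-sized.

How it is judged:
On the way, in this order (a step that is already met when the one before it is completed fails the run):
1. the carrier's lugs are through the slots and it is pressed fully home (z of carrier in the frame of pump below 0.084 m and horizontal distance between carrier and pump below 0.005 m and angle between carrier's own z axis and vertical below 0.08 rad), for 0.1 s.
2. the carrier, still home, is turned clockwise to the stop posts (all of step 1 and angle between the y axis of carrier and the y axis of pump, either way round below 0.14 rad), for 0.2 s.
3. the strainer is lifted clear of the rack (height (world z) of strainer above 0.065 m), for 0.05 s.
At the end, for the whole second after the job is handed in: Carrier home (origin under 84 mm above the pump's, within 5 mm of the axis, tilt under 0.08 rad), wings within 0.14 rad of the pump's y axis; strainer tip 12 mm or more below the carrier's underside, within 6 mm of its axis, tilt under 0.12 rad; both at rest; bystanders left (all of step 2 and z of strainer in the frame of carrier below -0.012 m and horizontal distance between strainer and carrier below 0.006 m and angle between strainer's own z axis and vertical below 0.12 rad and linear speed of each of strainer, carrier below 0.02 m/s); the robot touches nothing.
It fails at once if the blank plug is moved by more than 30 mm (distance of blank_plug from where it was at the start of the episode above 0.03 m).
It fails at once if the wrench is moved by more than 30 mm (distance of wrench from where it was at the start of the episode above 0.03 m).
It fails at once if the carton is moved by more than 30 mm (distance of carton from where it was at the start of the episode above 0.03 m).
It also fails if it takes over 58 s, if anything falls off the work surface, if the arm or the gripper's body presses on something with over 40 N, if the wrist force passes 120 N, or if a joint passes its speed limit or range.

ROBOT

A 7-joint arm with a two-finger parallel gripper is mounted at the origin on the work surface. World frame = base frame: x ahead of the robot, y to its left, z up, the work surface at z = 0. Lengths are in m, angles in rad, forces in N, time in s.
With the tool pointing down it reaches from about 0.425 to 0.875 m from the base axis. Payload 4.7 kg.
Tool frame: the origin (TCP) lies midway between the tips of the shut fingers; the grasp point (between the pads) lies 19 mm behind it (r.grasp_offset is the z of the grasp point in the tool frame, in m); z points along the fingers, y is the direction in which the jaws open and shut (so a half turn about z gives the same grasp; the last joint's range is limited). The gripper opens to 85 mm and grips with 20 to 120 N. Pads are 22 mm wide; open, the fingers measure 114 mm over their backs; the gripper's body (76 mm by 85 mm) begins 54 mm behind the grasp point. The pads swing forward as they close: fully open they stand 13 mm farther back than shut.
Start: joints at [1.162, 0.321, -0.07, 1.45, 0.023, 1.371, -0.057], TCP at [0.267, -0.593, 0.231] pointing down, gripper open.
Joint ranges: [-2.86, 2.86], [-0.3, 2.09], [-1.38, 1.24], [0.06, 2.45], [-1.56, 4.7], [0.09, 2.05], [-2.69, 2.69]. Speed limits (rad/s): [2.57, 2.57, 3.14, 3.14, 3.14, 3.14, 3.14].

INTERFACE

Orientations are given as a rotation vector (axis times angle).
In Python, from cell import r gives the robot as it stands. The module is installed in compiled form; this text tells all that it offers.
- The arm moves only by the shell command python3 -m handwheel 'ROWS' [OPENING]. ROWS is JSON, a list of rows, each an object with "offset": the shift along the tool's x, y, z in units of 0.4 m (1.0 is 0.4 m), a list of three; "dr": the turn, a rotation vector about the tool's x, y, z in units of 120 degrees (1.0 is 120 degrees), a list of three. A call has 1 to 10 rows; each row is the pose to reach, as a shift and turn from the pose commanded when the call began, along the tool's axes at that moment; what a row does not reach only later rows make up. A row lasts 1/8 s, in which the tool goes at most 62.5 mm and 10.7 degrees, less where a joint would pass 70% of its speed; a pose out of reach is approached as far as the arm can. A call with a number of a shift or a turn outside -1 to 1 is refused whole. A call with a gripper value outside its range is refused whole. OPENING is the opening, from -1 (shut) to 1 (fully open), set as the call begins (- or left out, the last holds). The fingers move at their own pace and stop on an object; the grip force is fixed at half the most. Time passes only in rows, so rows that repeat a pose let the fingers close. It gives the time, the measured TCP pose, the force and the opening at its end, in the units of the state.
- r.state(): the state, without advancing time (a new reading comes with each control period).
- r.snapshot(name): name is "scene" or "top"; returns the picture (400x640x3 uint8, red, green, blue); there is no depth.
- r.camera_model(name): a dict with "mtx" (3x3 intrinsics, pixels), "k1" (the pictures are not rectified: a ray, as slopes to the right and down, at radius r is drawn at 1 + k1 r^2 times it, then the intrinsics apply), "extrinsics" (4x4, takes a point from world to camera coordinates). Camera axes: x right, y up, looking along -z (the intrinsics and any distortion apply to the point x, -y, -z); pixel columns grow to the right and rows downward; lengths in m; the calibration is good to about 2 mm. A picture is of the moment at which its call begins. camera_model takes no time and is no camera call.
- r.finish_job(): hands the job in, once; it reports no verdict.
The state is a dict: "time_s": time; "joint_positions": joint angles; "dq": joint speeds; "effort": joint torques, N m; "tcp_pos": TCP position; "ee_rot": TCP orientation; "contact_force": force on the tool from outside, world axes, zero at the start; "wrist_torque": the same for the moment, N m; "grip_width": finger opening in m.
Only numpy, scipy, OpenCV 4.12 (cv2) and the standard library are available. Lean on these libraries where they do the work, as an engineer would, in place of code of your own. Each camera call takes 0.05 s, during which the arm holds its last target.

## Working session

There is one attempt and no reset: what is moved stays moved. The work goes in short steps, Python scripts to look and compute and a shell command to move; the robot and the scene stay as the last step left them, time stands still between calls to the robot, and variables do not carry over. Pictures are saved under pics/ and viewed, and the job is handed in when it is done.

```bash
mkdir -p pics; python3 - <<'E'
from cell import r
import cv2
s=r.state(); print({k:s[k] for k in s})
print(r.grasp_offset)
for n in ("scene","top"):
    c=r.camera_model(n); print(n,c)
    cv2.imwrite(f"pics/{n}0.png",r.snapshot(n)[:,:,::-1])
E
```

```text
{'time_s': 0.0, 'joint_positions': array([ 1.162069  ,  0.32178202, -0.07010223,  1.45168693,  0.0225709 ,
        1.37078134, -0.05690692]), 'dq': array([ 2.79384999e-04, -5.62642507e-04, -1.97212043e-04,  1.70525430e-03,
       -7.41568446e-04,  5.12929753e-04,  5.08769379e-05]), 'effort': array([-2.42874130e-04, -4.93576169e+01, -3.82181061e-01, -3.14336979e+01,
        1.28970432e-02,  1.13800916e-02,  3.54715255e-06]), 'tcp_pos': array([ 0.26647496, -0.5922769 ,  0.23024425]), 'ee_rot': array([-3.06986035e+00, -6.58911540e-01,  7.15485456e-04]), 'contact_force': array([-0.65444843, -0.48693091,  0.51051902]), 'wrist_torque': array([ 0.046133  , -0.03879385, -0.0147181 ]), 'grip_width': 0.08540220707687712}
-0.0187
scene {'mtx': array([[397.0595457 ,   0.        , 318.40233571],
       [  0.        , 397.0595457 , 199.02979792],
       [  0.        ,   0.        ,   1.        ]]), 'k1': -0.006863344456987471, 'extrinsics': array([[ 0.61325291,  0.78979615,  0.01195469, -0.30534725],
       [-0.48563437,  0.36505779,  0.79428715,  0.21288882],
       [ 0.62296078, -0.49290451,  0.6074249 , -1.25732931],
       [ 0.        ,  0.        ,  0.        ,  1.        ]])}
top {'mtx': array([[470.07821752,   0.        , 313.22586476],
       [  0.        , 470.07821752, 200.96201597],
       [  0.        ,   0.        ,   1.        ]]), 'k1': -0.05050779596370126, 'extrinsics': array([[ 0.02351288, -0.99966947, -0.01039721, -0.06729516],
       [ 0.99387376,  0.02225061,  0.10825828, -0.58352235],
       [-0.10799115, -0.01287898,  0.99406843, -1.20610505],
       [ 0.        ,  0.        ,  0.        ,  1.        ]])}
```

View pics/scene0.png

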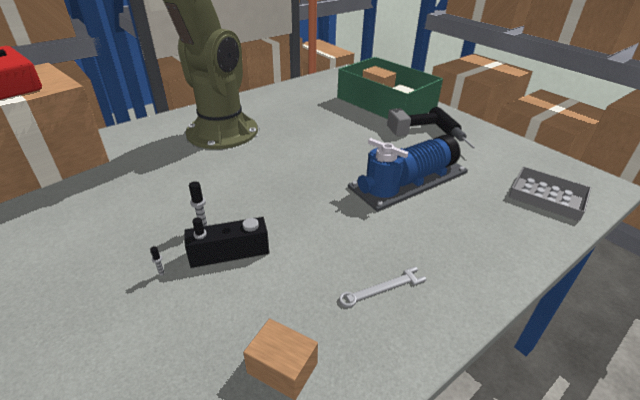

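View pics/top0.png

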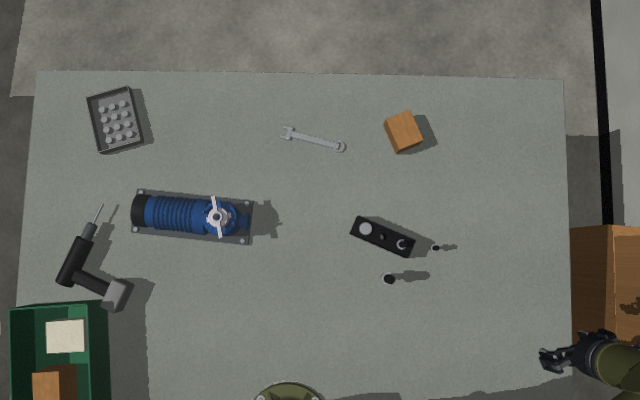

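```bash
cat > h.py <<'E'
import numpy as np, cv2
from cell import r
def proj(n,P):
    c=r.camera_model(n);P=np.atleast_2d(P);E=c['extrinsics'];q=P@E[:3,:3].T+E[:3,3]
    x=q[:,0]/-q[:,2];y=-q[:,1]/-q[:,2];k=1+c['k1']*(x*x+y*y);m=c['mtx']
    return np.c_[m[0,0]*x*k+m[0,2],m[1,1]*y*k+m[1,2]]
def ray(n,uv):
    c=r.camera_model(n);E=c['extrinsics']
    p=cv2.undistortPoints(np.array([[uv]],float),c['mtx'],np.array([c['k1'],0,0,0.]))[0,0]
    d=E[:3,:3].T@np.array([p[0],-p[1],-1]);o=-E[:3,:3].T@E[:3,3]
    return o,d
def at(n,uv,z):
    o,d=ray(n,uv);return o+d*(z-o[2])/d[2]
def crop(n,img,x0,y0,w,h,s,f):
    cv2.imwrite(f,cv2.resize(img[y0:y0+h,x0:x0+w,::-1],None,fx=s,fy=s,interpolation=cv2.INTER_CUBIC))
E
python3 - <<'E'
import cv2
a=cv2.imread('pics/top0.png');b=cv2.imread('pics/scene0.png')
R=lambda i,x,y,w,h,s:cv2.resize(i[y:y+h,x:x+w],None,fx=s,fy=s,interpolation=cv2.INTER_CUBIC)
cv2.imwrite('pics/c1.png',R(a,180,180,80,70,8))
cv2.imwrite('pics/c2.png',R(a,340,205,120,85,6))
cv2.imwrite('pics/c3.png',R(b,340,125,130,90,6))
cv2.imwrite('pics/c4.png',R(b,140,170,140,110,5))
E
```

```text
(no output)
```

View pics/c1.png

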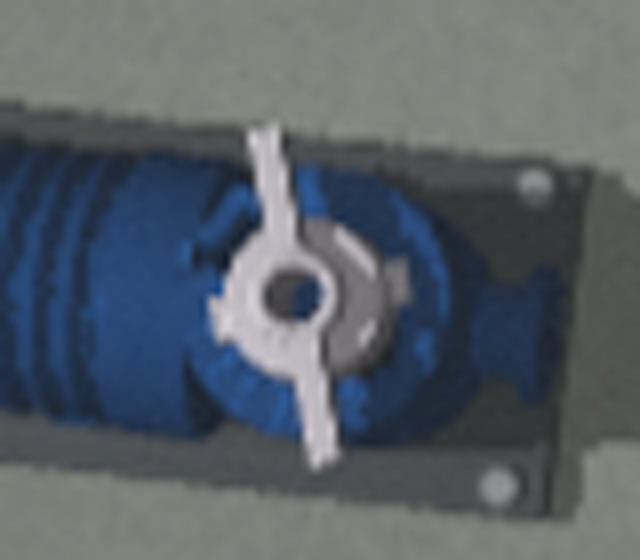

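View pics/c2.png

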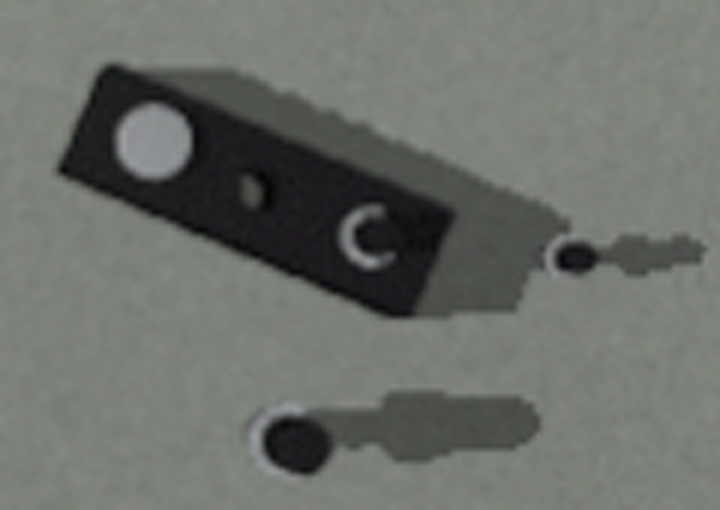

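View pics/c3.png

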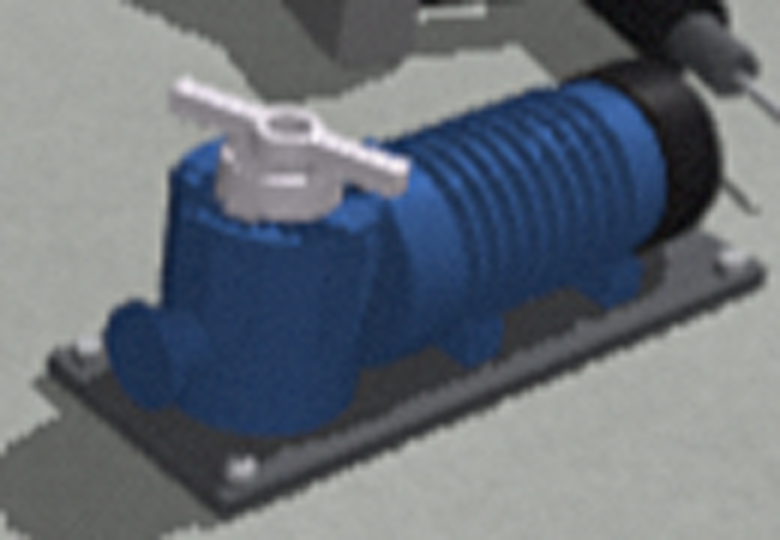

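View pics/c4.png

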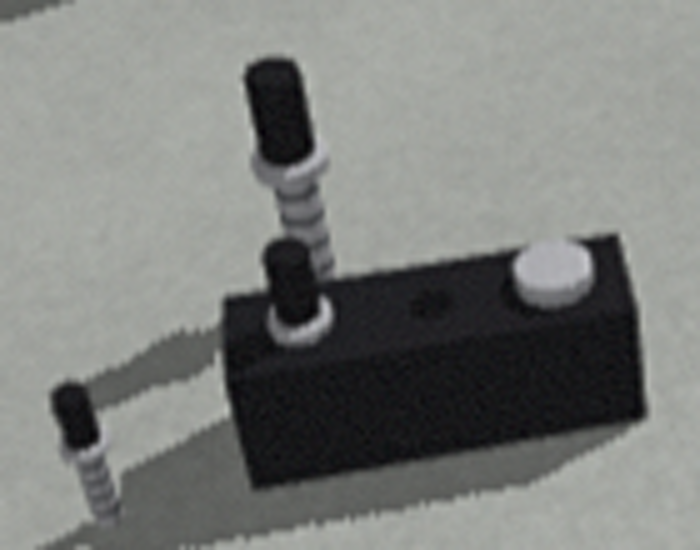

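```bash
python3 - <<'E'
from h import *
c1=lambda x,y:(180+x/8-.44,180+y/8-.44)
W1=at('top',c1(265,133),.133)[:2];W2=at('top',c1(322,462),.133)[:2]
print('wings',W1,W2,(W1+W2)/2,np.linalg.norm(W1-W2),np.degrees(np.arctan2(*(W1-W2)[::-1])))
print('bore',at('top',c1(292,294),.133)[:2])
L1=at('top',c1(216,318),.108)[:2];L2=at('top',c1(402,280),.108)[:2]
print('lugs',L1,L2,(L1+L2)/2,np.linalg.norm(L1-L2),np.degrees(np.arctan2(*(L1-L2)[::-1])))
B1=at('top',c1(535,186),.012)[:2];B2=at('top',c1(498,487),.012)[:2]
print('bolts',B1,B2,np.degrees(np.arctan2(*(B1-B2)[::-1])))
# left bolts in top pic
# scene
c3=lambda x,y:(340+x/6-.42,125+y/6-.42)
print('scene bore',at('scene',c3(290,124),.133)[:2])
w1=at('scene',c3(185,92),.133)[:2];w2=at('scene',c3(400,170),.133)[:2];print('scene wings',w1,w2,(w1+w2)/2,np.degrees(np.arctan2(*(w1-w2)[::-1])),np.linalg.norm(w1-w2))
for q in [(90,347),(243,466),(738,258)]: print('scene bolts',at('scene',c3(*q),.012)[:2])
c2=lambda x,y:(340+x/6-.42,205+y/6-.42)
for nm,q,z in [('plughead',(153,141),.072),('hole',(255,190),.062),('collar/strainer grip top',(378,236),.101),('rack TL',(108,66),.062),('rack TR',(453,211),.062),('BL',(58,171),.062),('BR',(405,316),.062)]: print(nm,at('top',c2(*q),z)[:2])
c4=lambda x,y:(140+x/5-.4,170+y/5-.4)
print('scene grip top',at('scene',c4(287,248),.101)[:2],'plug',at('scene',c4(553,265),.072)[:2])
print('scene collar',at('scene',c4(300,318),.066)[:2])
for q in [(248,487),(645,415)]: print('rack low',at('scene',c4(*q),0)[:2])
E
```

```text
wings [0.58006934 0.18919655] [0.48092518 0.16736144] [0.53049726 0.178279  ] 0.10152012702300381 12.420312744278103
bore [0.53130923 0.17870646]
lugs [0.52510476 0.20749769] [0.53820864 0.15025453] [0.5316567  0.17887611] 0.05872384904413193 102.89377311065333
bolts [0.57802796 0.12516779] [0.4772644  0.13365081] -4.812233723355417
scene bore [0.53040592 0.18004798]
scene wings [0.48707578 0.1647198 ] [0.58032056 0.18843112] [0.53369817 0.17657546] -165.7325919962145 0.09621234249114625
scene bolts [0.4729776  0.13720902]
scene bolts [0.57216542 0.13061036]
scene bolts [0.59783761 0.42177223]
plughead [ 0.51447421 -0.18712421]
hole [ 0.49517943 -0.23164469]
collar/strainer grip top [ 0.47602983 -0.27700962]
rack TL [ 0.54653283 -0.1685521 ]
rack TR [ 0.48811743 -0.3157935 ]
BL [ 0.50136524 -0.14794968]
BR [ 0.44339993 -0.29556841]
scene grip top [ 0.47399145 -0.27866306] plug [ 0.51327761 -0.1873699 ]
scene collar [ 0.4747537  -0.28001975]
rack low [ 0.48196462 -0.3177214 ]
rack low [ 0.54391954 -0.16843368]
```

```bash
python3 - <<'E'
import cv2
a=cv2.imread('pics/top0.png')
R=lambda i,x,y,w,h,s:cv2.resize(i[y:y+h,x:x+w],None,fx=s,fy=s,interpolation=cv2.INTER_CUBIC)
cv2.imwrite('pics/c5.png',R(a,125,180,132,70,6))
E
```

```text
(no output)
```

View pics/c5.png

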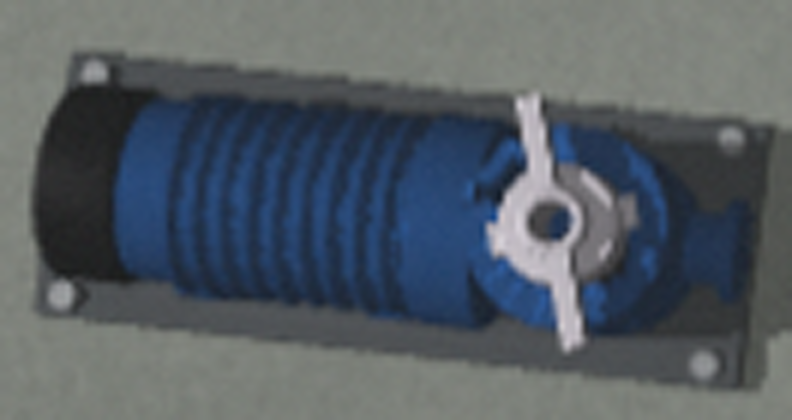

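```bash
python3 - <<'E'
from h import *
c5=lambda x,y:(125+x/6-.42,180+y/6-.42)
P=[at('top',c5(*q),.014)[:2] for q in [(95,72),(732,137),(703,365),(62,295)]]
for p in P: print(p)
a=lambda v:np.degrees(np.arctan2(v[1],v[0]))
print('pump y', a(P[0]-P[1])-90,a(P[3]-P[2])-90,'x',a(P[1]-P[2]),a(P[0]-P[3]))
print('mid x-line', (P[1]+P[2])/2,(P[0]+P[3])/2)
# rack yaw
c2=lambda x,y:(340+x/6-.42,205+y/6-.42)
Q=[at('top',c2(*q),.062)[:2] for q in [(108,66),(453,211),(58,171),(405,316)]]
print('rack y',a(Q[0]-Q[1])-90,a(Q[2]-Q[3])-90,'ctr',sum(Q)/4)
s=r.state()
from scipy.spatial.transform import Rotation as R
M=R.from_rotvec(s['ee_rot']).as_matrix();print(M)
E
```

```text
[0.60185106 0.41422514]
[0.57890017 0.12450794]
[0.47727598 0.13349599]
[0.50111653 0.42291838]
pump y -4.529412271563942 -4.708985780996272 x -5.054318740225676 -4.932325869488798
mid x-line [0.52808808 0.12900196] [0.5514838  0.41857176]
rack y -21.639819935998858 -21.438399776478064 ctr [ 0.49485386 -0.23196592]
[[ 9.11933852e-01  4.10336472e-01 -7.92944597e-04]
 [ 4.10337222e-01 -9.11932653e-01  1.48327096e-03]
 [-1.14471897e-04 -1.67801968e-03 -9.99998586e-01]]
```

```bash
cat >> h.py <<'E'
from scipy.spatial.transform import Rotation as R
def plan(pos,yawy):
    "rows needed to bring TCP to pos, tool down, tool y at yawy deg"
    s=r.state();M=R.from_rotvec(s['ee_rot']).as_matrix()
    y=np.array([np.cos(np.radians(yawy)),np.sin(np.radians(yawy)),0]);z=np.array([0,0,-1.]);T=np.c_[np.cross(y,z),y,z]
    print('offset',np.round(M.T@(np.array(pos)-s['tcp_pos'])/.4,4),'dr',np.round(R.from_matrix(M.T@T).as_rotvec()/np.radians(120),4))
def st():
    s=r.state();M=R.from_rotvec(s['ee_rot']).as_matrix()
    print('t %.2f'%s['time_s'],'tcp',np.round(s['tcp_pos'],4),'yawy %.2f tilt %.2f'%(np.degrees(np.arctan2(M[1,1],M[0,1])),np.degrees(np.arccos(min(1,-M[2,2])))),'F',np.round(s['contact_force'],1),'T',np.round(s['wrist_torque'],2),'w %.4f'%s['grip_width'],'q',np.round(s['joint_positions'],2))
E
python3 -c "
from h import *
st();plan((.5,-.2,.25),-21.8)"
```

```text
t 0.10 tcp [ 0.2665 -0.5924  0.2304] yawy -65.77 tilt 0.10 F [ 0.4 -0.3 -0.3] T [-0.01 -0.03 -0.07] w 0.0852 q [ 1.16  0.32 -0.07  1.45  0.02  1.37 -0.06]
offset [ 0.9349 -0.655  -0.0481] dr [-8.000e-04 -3.000e-04 -3.664e-01]
```

```bash
python3 -m handwheel '[{"offset":[0.935,-0.655,-0.048],"dr":[0,0,-0.366]},{"offset":[0.935,-0.655,-0.048],"dr":[0,0,-0.366]},{"offset":[0.935,-0.655,-0.048],"dr":[0,0,-0.366]},{"offset":[0.935,-0.655,-0.048],"dr":[0,0,-0.366]},{"offset":[0.935,-0.655,-0.048],"dr":[0,0,-0.366]},{"offset":[0.935,-0.655,-0.048],"dr":[0,0,-0.366]},{"offset":[0.935,-0.655,-0.048],"dr":[0,0,-0.366]},{"offset":[0.935,-0.655,-0.048],"dr":[0,0,-0.366]},{"offset":[0.935,-0.655,-0.048],"dr":[0,0,-0.366]},{"offset":[0.935,-0.655,-0.048],"dr":[0,0,-0.366]}]' 0.18
python3 -c "
from h import *
st();plan((.531,.179,.22),30);plan((.531,.179,.22),102.5)"
```

```text
time_s: 1.35
tcp_pos: [0.4993, -0.2021, 0.25]
ee_rot: [-2.604, -1.757, 0.002]
contact_force: [-0.5, -1.4, 0.4]
grip_width: 0.0503
t 1.35 tcp [ 0.4993 -0.2021  0.25  ] yawy -21.98 tilt 0.08 F [-0.5 -1.4  0.4] T [-0.02  0.01  0.01] w 0.0503 q [ 0.77  0.1  -0.46  1.69  0.05  1.37 -0.09]
offset [ 0.9132 -0.283   0.0745] dr [-6.000e-04  2.000e-04 -4.332e-01]
offset [ 0.9132 -0.283   0.0745] dr [-7.0000e-04 -2.0000e-04 -1.0373e+00]
```

```bash
python3 -m handwheel '[{"offset":[0.913,-0.283,0.0745],"dr":[0,0,-0.99]},{"offset":[0.913,-0.283,0.0745],"dr":[0,0,-0.99]},{"offset":[0.913,-0.283,0.0745],"dr":[0,0,-0.99]},{"offset":[0.913,-0.283,0.0745],"dr":[0,0,-0.99]},{"offset":[0.913,-0.283,0.0745],"dr":[0,0,-0.99]},{"offset":[0.913,-0.283,0.0745],"dr":[0,0,-0.99]},{"offset":[0.913,-0.283,0.0745],"dr":[0,0,-0.99]},{"offset":[0.913,-0.283,0.0745],"dr":[0,0,-0.99]},{"offset":[0.913,-0.283,0.0745],"dr":[0,0,-0.99]},{"offset":[0.913,-0.283,0.0745],"dr":[0,0,-0.99]}]'
python3 -c "
from h import *
st();plan((.531,.179,.16),102.5)"
```

```text
time_s: 2.6
tcp_pos: [0.5318, 0.1781, 0.2202]
ee_rot: [-0.117, -3.139, 0.002]
contact_force: [-0.4, 0.1, -0.1]
grip_width: 0.0503
t 2.60 tcp [0.5318 0.1781 0.2202] yawy 85.71 tilt 0.07 F [-0.4  0.1 -0.1] T [-0.04 -0.01 -0.01] w 0.0503 q [ 0.44  0.24 -0.93  1.67  0.2   1.33  0.97]
offset [0.0021 0.0023 0.1504] dr [-0.0005 -0.0003 -0.1399]
```

```bash
python3 -m handwheel '[{"offset":[0.002,0.0023,0.0],"dr":[0,0,-0.14]},{"offset":[0.002,0.0023,0.07],"dr":[0,0,-0.14]},{"offset":[0.002,0.0023,0.15],"dr":[0,0,-0.14]},{"offset":[0.002,0.0023,0.15],"dr":[0,0,-0.14]},{"offset":[0.002,0.0023,0.15],"dr":[0,0,-0.14]}]'
python3 -c "
from h import *
st();plan((.531,.179,.125),102.5)
a=r.snapshot('scene');crop('scene',a,310,80,160,120,5,'pics/d1.png')
a=r.snapshot('top');crop('top',a,160,150,120,100,6,'pics/d2.png')"
```

```text
time_s: 3.22
tcp_pos: [0.5313, 0.1808, 0.1616]
ee_rot: [-0.336, 3.123, -0.0]
contact_force: [-0.6, 0.4, 0.1]
grip_width: 0.0507
t 3.23 tcp [0.5313 0.1808 0.1616] yawy 102.27 tilt 0.05 F [-0.6  0.4  0.1] T [-0.01  0.   -0.  ] w 0.0507 q [ 0.44  0.31 -0.96  1.74  0.27  1.23  1.2 ]
offset [ 0.0017 -0.0043  0.0914] dr [-0.0001  0.0004 -0.0019]
```

View pics/d1.png

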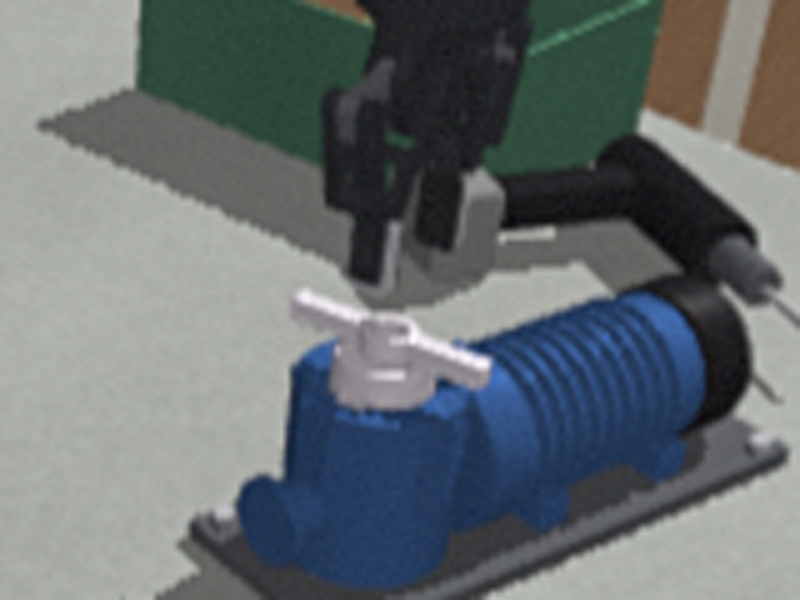

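View pics/d2.png

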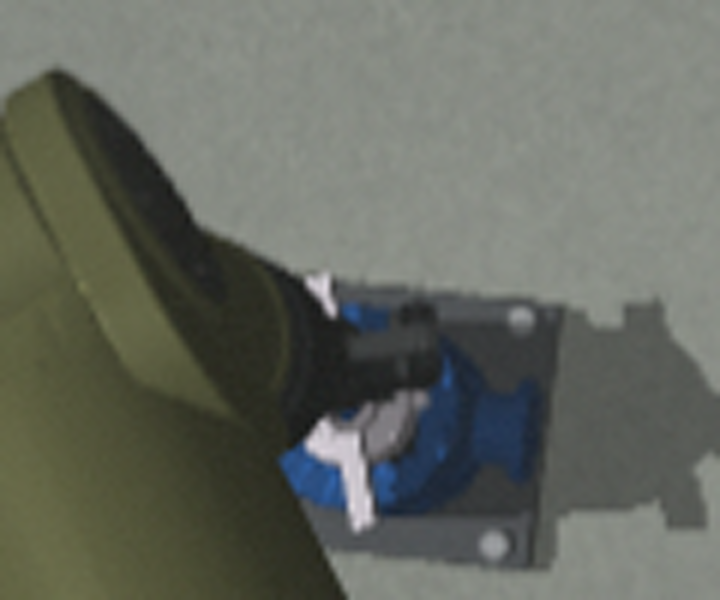

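```bash
python3 -c "
from h import *
p=proj('scene',[r.state()['tcp_pos'],[.531,.179,.133]]);print((p-[310,80])*5)"
```

```text
[[400.97164002 270.94181078]
 [388.91265224 327.40352959]]
```

```bash
python3 -m handwheel '[{"offset":[0.0017,-0.0043,0.04],"dr":[0,0,0]},{"offset":[0.0017,-0.0043,0.075],"dr":[0,0,0]},{"offset":[0.0017,-0.0043,0.091],"dr":[0,0,0]},{"offset":[0.0017,-0.0043,0.091],"dr":[0,0,0]},{"offset":[0.0017,-0.0043,0.091],"dr":[0,0,0]}]'
python3 -c "
from h import *
st()"
```

```text
time_s: 3.95
tcp_pos: [0.5303, 0.1801, 0.1245]
ee_rot: [-0.339, 3.123, 0.0]
contact_force: [0.4, 0.9, 0.3]
grip_width: 0.0502
t 3.95 tcp [0.5303 0.1801 0.1245] yawy 102.39 tilt 0.02 F [0.4 0.9 0.3] T [ 0.03 -0.01 -0.01] w 0.0502 q [ 0.43  0.35 -0.94  1.78  0.3   1.17  1.18]
```

```bash
python3 -m handwheel '[{"offset":[0,0,0],"dr":[0,0,0]},{"offset":[0,0,0],"dr":[0,0,0]},{"offset":[0,0,0],"dr":[0,0,0]},{"offset":[0,0,0],"dr":[0,0,0]},{"offset":[0,0,0],"dr":[0,0,0]}]' -1
python3 -c "
from h import *
st()
a=r.snapshot('scene');crop('scene',a,310,80,160,120,5,'pics/d3.png')"
```

```text
time_s: 4.58
tcp_pos: [0.531, 0.179, 0.1252]
ee_rot: [-0.337, 3.122, -0.002]
contact_force: [0.1, -3.5, 5.4]
grip_width: 0.0247
t 4.58 tcp [0.531  0.179  0.1252] yawy 102.33 tilt 0.12 F [ 0.1 -3.5  5.4] T [-0.66  0.08  0.05] w 0.0247 q [ 0.43  0.34 -0.94  1.78  0.3   1.17  1.18]
```

View pics/d3.png

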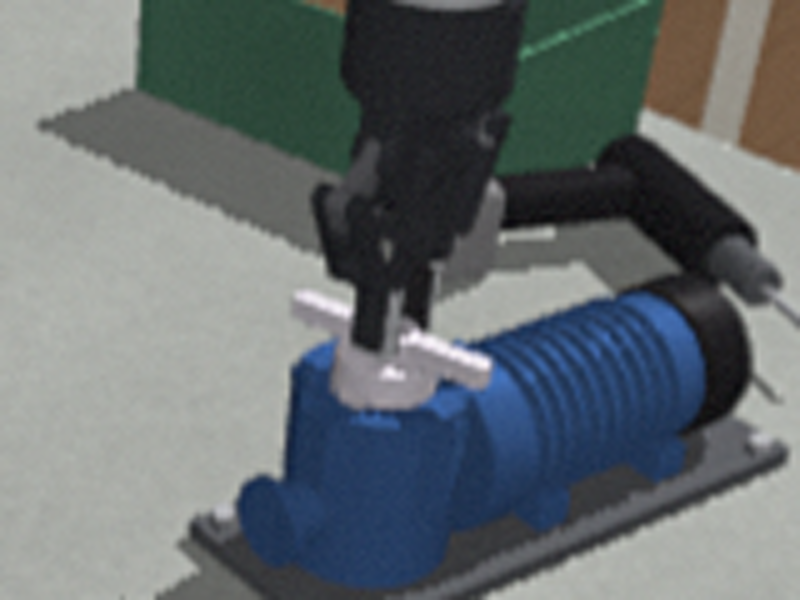

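```bash
python3 -m handwheel '[{"offset":[0,0,0],"dr":[0,0,0.07]},{"offset":[0,0,0],"dr":[0,0,0.14]},{"offset":[0,0,0],"dr":[0,0,0.21]},{"offset":[0,0,0],"dr":[0,0,0.28]},{"offset":[0,0,0],"dr":[0,0,0.35]},{"offset":[0,0,0],"dr":[0,0,0.392]},{"offset":[0,0,0],"dr":[0,0,0.392]},{"offset":[0,0,0],"dr":[0,0,0.392]}]'
python3 -c "
from h import *
st()
a=r.snapshot('scene');crop('scene',a,310,80,160,120,5,'pics/d4.png')"
```

```text
time_s: 5.62
tcp_pos: [0.53, 0.1788, 0.1239]
ee_rot: [-0.935, -2.999, 0.002]
contact_force: [1.3, -3.5, -1.5]
grip_width: 0.0246
t 5.62 tcp [0.53   0.1788 0.1239] yawy 55.39 tilt 0.09 F [ 1.3 -3.5 -1.5] T [-0.93 -0.13  0.01] w 0.0246 q [ 0.32  0.3  -0.8   1.79  0.24  1.15  0.41]
```

View pics/d4.png

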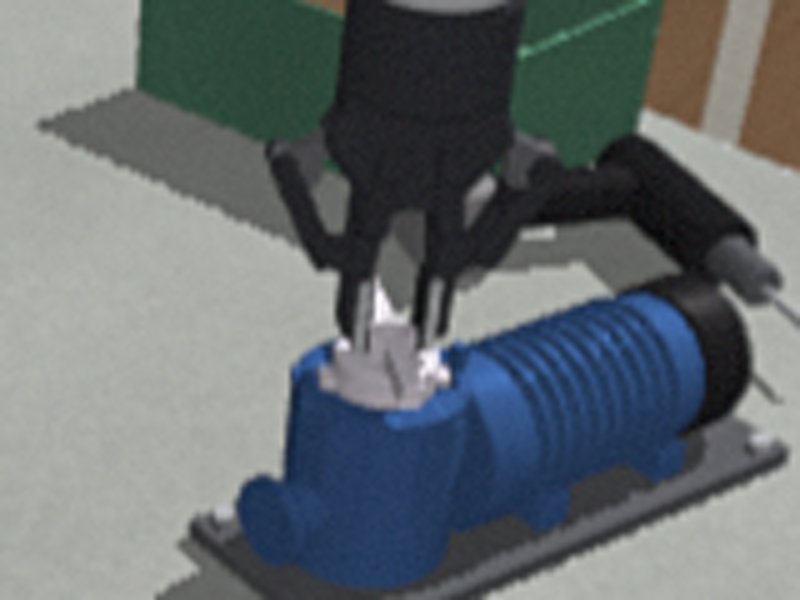

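```bash
python3 -m handwheel '[{"offset":[0,0,0.004],"dr":[0,0,0]},{"offset":[0,0,0.0075],"dr":[0,0,0]},{"offset":[0,0,0.0075],"dr":[0,0,0]},{"offset":[0,0,0.0075],"dr":[0,0,0]}]'
python3 -c "
from h import *
st()"
```

```text
time_s: 6.18
tcp_pos: [0.5309, 0.179, 0.1218]
ee_rot: [0.936, 2.997, -0.001]
contact_force: [1.3, -5.9, 2.3]
grip_width: 0.0245
t 6.17 tcp [0.5309 0.179  0.1218] yawy 55.32 tilt 0.10 F [ 1.3 -5.9  2.3] T [-1.29 -0.17  0.03] w 0.0245 q [ 0.31  0.31 -0.8   1.79  0.24  1.15  0.41]
```

```bash
python3 -m handwheel '[{"offset":[0,0,0.004],"dr":[0,0,0]},{"offset":[0,0,0.0075],"dr":[0,0,0]},{"offset":[0,0,0.0075],"dr":[0,0,0]},{"offset":[0,0,0.0075],"dr":[0,0,0]}]'
python3 -c "
from h import *
st()
a=r.snapshot('scene');crop('scene',a,310,80,160,120,5,'pics/d5.png')"
```

```text
time_s: 6.68
tcp_pos: [0.5311, 0.1789, 0.1195]
ee_rot: [0.936, 2.997, -0.001]
contact_force: [-0.7, -6.0, 6.1]
grip_width: 0.0243
t 6.67 tcp [0.5311 0.1789 0.1195] yawy 55.31 tilt 0.13 F [-0.7 -6.   6.1] T [-1.44  0.17 -0.03] w 0.0243 q [ 0.31  0.31 -0.79  1.79  0.24  1.14  0.4 ]
```

View pics/d5.png

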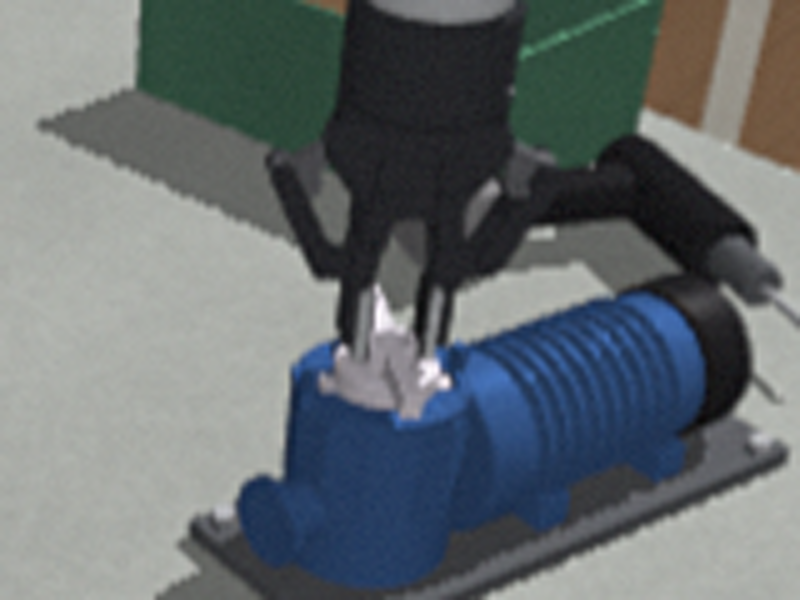

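```bash
python3 -c "
from h import *
c=np.array([.531,.179]);
for z in (.093,.0895):
  for a in (-34.7,145.3):
    d=np.array([np.cos(np.radians(a)),np.sin(np.radians(a))])
    P=[np.r_[c+.052*d,z+.028],np.r_[c+.052*d,z+.04]]
    print(z,a,np.round((proj('scene',P)-[310,80])*5))
for a in (55.3,235.3):
    d=np.array([np.cos(np.radians(a)),np.sin(np.radians(a))]);print('lug',np.round((proj('scene',[np.r_[c+.031*d,.093+.0145],np.r_[c+.031*d,.0895+.0145]])-[310,80])*5))
"
```

```text
0.093 -34.7 [[408. 408.]
 [411. 385.]]
0.093 145.3 [[366. 296.]
 [368. 274.]]
0.0895 -34.7 [[407. 414.]
 [410. 392.]]
0.0895 145.3 [[365. 302.]
 [368. 281.]]
lug [[447. 373.]
 [446. 379.]]
lug [[318. 375.]
 [318. 382.]]
```

```bash
python3 -m handwheel '[{"offset":[0,0,0.004],"dr":[0,0,0]},{"offset":[0,0,0.008],"dr":[0,0,0]},{"offset":[0,0,0.012],"dr":[0,0,0]},{"offset":[0,0,0.012],"dr":[0,0,0]}]'
python3 -c "
from h import *
st()"
```

```text
time_s: 7.22
tcp_pos: [0.5311, 0.179, 0.1146]
ee_rot: [0.936, 2.997, -0.001]
contact_force: [-0.4, -5.6, 5.4]
grip_width: 0.0243
t 7.22 tcp [0.5311 0.179  0.1146] yawy 55.31 tilt 0.12 F [-0.4 -5.6  5.4] T [-1.43  0.05 -0.01] w 0.0243 q [ 0.31  0.31 -0.79  1.8   0.25  1.13  0.4 ]
```

Constant ~6 N: the seal is sliding. I'll continue to the firm end.

```bash
python3 -m handwheel '[{"offset":[0,0,0.004],"dr":[0,0,0]},{"offset":[0,0,0.008],"dr":[0,0,0]},{"offset":[0,0,0.01],"dr":[0,0,0]},{"offset":[0,0,0.01],"dr":[0,0,0]}]'
python3 -c "
from h import *
st()"
```

```text
time_s: 7.72
tcp_pos: [0.5312, 0.179, 0.1125]
ee_rot: [0.936, 2.996, -0.003]
contact_force: [-4.8, -8.8, 16.9]
grip_width: 0.0244
t 7.72 tcp [0.5312 0.179  0.1125] yawy 55.32 tilt 0.19 F [-4.8 -8.8 16.9] T [-1.88  1.06  0.04] w 0.0244 q [ 0.31  0.32 -0.79  1.8   0.25  1.13  0.4 ]
```

```bash
python3 -m handwheel '[{"offset":[0,0,0.004],"dr":[0,0,0]},{"offset":[0,0,0.006],"dr":[0,0,0]},{"offset":[0,0,0.006],"dr":[0,0,0]},{"offset":[0,0,0.006],"dr":[0,0,0]}]'
python3 -c "
from h import *
st()
a=r.snapshot('scene');crop('scene',a,310,80,160,120,5,'pics/d6.png')
c=np.array([.531,.179])
for z in (.0815,.0805):
  for a in (-34.7,145.3):
    d=np.array([np.cos(np.radians(a)),np.sin(np.radians(a))])
    P=[np.r_[c+.052*d,z+.028],np.r_[c+.052*d,z+.04]]
    print(z,a,np.round((proj('scene',P)-[310,80])*5))
"
```

```text
time_s: 8.22
tcp_pos: [0.5314, 0.179, 0.1123]
ee_rot: [0.935, 2.995, -0.004]
contact_force: [-9.9, -10.1, 31.7]
grip_width: 0.0245
t 8.22 tcp [0.5314 0.179  0.1123] yawy 55.31 tilt 0.27 F [ -9.9 -10.1  31.7] T [-2.45  2.26  0.04] w 0.0245 q [ 0.31  0.32 -0.79  1.8   0.25  1.13  0.4 ]
0.0815 -34.7 [[405. 429.]
 [408. 407.]]
0.0815 145.3 [[363. 317.]
 [366. 295.]]
0.0805 -34.7 [[405. 431.]
 [408. 409.]]
0.0805 145.3 [[363. 318.]
 [366. 297.]]
```

View pics/d6.png

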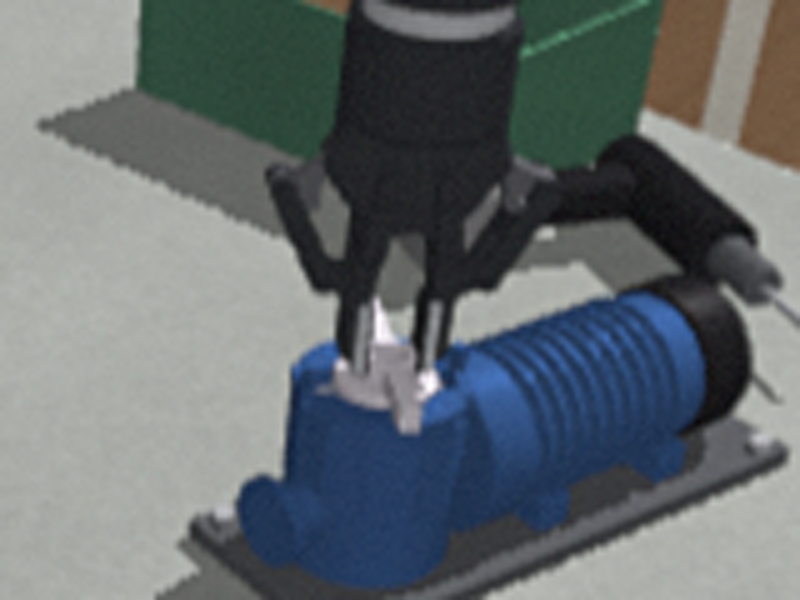

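```bash
python3 -m handwheel '[{"offset":[0,0,-0.004],"dr":[0,0,0]},{"offset":[0,0,-0.005],"dr":[0,0,0.06]},{"offset":[0,0,-0.005],"dr":[0,0,0.12]},{"offset":[0,0,-0.005],"dr":[0,0,0.18]},{"offset":[0,0,-0.005],"dr":[0,0,0.24]},{"offset":[0,0,-0.005],"dr":[0,0,0.3]},{"offset":[0,0,-0.005],"dr":[0,0,0.36]},{"offset":[0,0,-0.005],"dr":[0,0,0.42]},{"offset":[0,0,-0.005],"dr":[0,0,0.46]},{"offset":[0,0,-0.005],"dr":[0,0,0.46]}]'
python3 -c "
from h import *
st()"
```

```text
time_s: 9.52
tcp_pos: [0.531, 0.1788, 0.1125]
ee_rot: [2.217, 2.221, -0.001]
contact_force: [-5.9, -8.8, 19.4]
grip_width: 0.0241
t 9.53 tcp [0.531  0.1788 0.1125] yawy 0.11 tilt 0.21 F [-5.9 -8.8 19.4] T [-1.92  1.41  0.19] w 0.0241 q [ 0.18  0.28 -0.64  1.8   0.19  1.12 -0.52]
```

```bash
python3 -m handwheel '[{"offset":[0,0,-0.002],"dr":[0,0,0.02]},{"offset":[0,0,-0.002],"dr":[0,0,0.04]},{"offset":[0,0,-0.002],"dr":[0,0,0.05]},{"offset":[0,0,-0.002],"dr":[0,0,0.05]}]'
python3 -c "
from h import *
st()
a=r.snapshot('scene');crop('scene',a,310,80,160,120,5,'pics/d7.png')
c=np.array([.531,.179])
for z in (.0805,):
  for a in (-94.7,85.3):
    d=np.array([np.cos(np.radians(a)),np.sin(np.radians(a))])
    P=[np.r_[c+.052*d,z+.028],np.r_[c+.052*d,z+.04]]
    print(z,a,np.round((proj('scene',P)-[310,80])*5))
"
```

```text
time_s: 10.02
tcp_pos: [0.5308, 0.1788, 0.1125]
ee_rot: [2.33, 2.103, -0.001]
contact_force: [-5.5, -8.0, 15.4]
grip_width: 0.0243
t 10.03 tcp [0.5308 0.1788 0.1125] yawy -5.85 tilt 0.17 F [-5.5 -8.  15.4] T [-1.82  1.13  0.26] w 0.0243 q [ 0.17  0.28 -0.63  1.8   0.18  1.12 -0.62]
0.0805 -94.7 [[298. 403.]
 [300. 381.]]
0.0805 85.3 [[464. 343.]
 [467. 322.]]
```

View pics/d7.png

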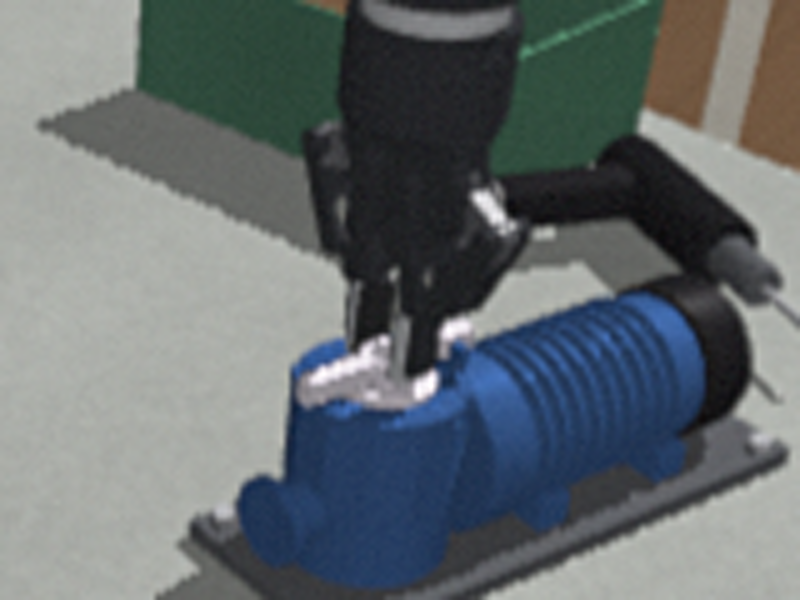

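```bash
python3 -m handwheel '[{"offset":[0,0,0],"dr":[0,0,0.015]},{"offset":[0,0,0],"dr":[0,0,0.03]},{"offset":[0,0,0],"dr":[0,0,0.03]},{"offset":[0,0,0],"dr":[0,0,0.03]}]'
python3 -c "
from h import *
st()"
```

```text
time_s: 10.58
tcp_pos: [0.531, 0.1799, 0.1125]
ee_rot: [2.396, 2.029, 0.002]
contact_force: [-3.4, -5.4, 14.0]
grip_width: 0.0247
t 10.57 tcp [0.531  0.1799 0.1125] yawy -9.48 tilt 0.12 F [-3.4 -5.4 14. ] T [-1.24  0.84 -0.09] w 0.0247 q [ 0.16  0.28 -0.62  1.8   0.18  1.11 -0.68]
```

```bash
python3 -m handwheel '[{"offset":[0,0,0],"dr":[0,0,0]},{"offset":[0,0,0],"dr":[0,0,0]},{"offset":[0,0,0],"dr":[0,0,0]},{"offset":[0,0,-0.05],"dr":[0,0,0]},{"offset":[0,0,-0.18],"dr":[0,0,0]},{"offset":[0,0,-0.3],"dr":[0,0,0]},{"offset":[0,0,-0.3],"dr":[0,0,0]},{"offset":[0,0,-0.3],"dr":[0,0,0]}]' 0.18
python3 -c "
from h import *
st();plan((.5,-.13,.25),-14.6);plan((.475,-.2784,.2),67.6);plan((.475,-.2784,.2),-22);plan((.475,-.2784,.2),-112)"
```

```text
time_s: 11.58
tcp_pos: [0.5301, 0.1799, 0.2304]
ee_rot: [2.397, 2.03, 0.001]
contact_force: [0.3, 0.6, -0.2]
grip_width: 0.0505
t 11.57 tcp [0.5301 0.1799 0.2304] yawy -9.46 tilt 0.04 F [ 0.3  0.6 -0.2] T [ 0.01  0.   -0.05] w 0.0505 q [ 0.19  0.18 -0.63  1.66  0.11  1.34 -0.62]
offset [-0.7767  0.0532 -0.0489] dr [ 0.0004 -0.      0.0429]
offset [-1.1529  0.0524  0.0761] dr [ 3.000e-04  2.000e-04 -6.421e-01]
offset [-1.1529  0.0524  0.0761] dr [ 4.000e-04 -1.000e-04  1.045e-01]
offset [-1.1529  0.0524  0.0761] dr [ 2.000e-04 -3.000e-04  8.545e-01]
```

```bash
python3 -m handwheel '[{"offset":[-0.777,0.053,-0.049],"dr":[0,0,0.043]},{"offset":[-0.777,0.053,-0.049],"dr":[0,0,0.043]},{"offset":[-0.777,0.053,-0.049],"dr":[0,0,0.043]},{"offset":[-0.777,0.053,-0.049],"dr":[0,0,0.043]},{"offset":[-0.777,0.053,-0.049],"dr":[0,0,0.043]},{"offset":[-0.777,0.053,-0.049],"dr":[0,0,0.043]},{"offset":[-0.777,0.053,-0.049],"dr":[0,0,0.043]}]' -0.06
python3 -c "
from h import *
st()
a=r.snapshot('scene');crop('scene',a,340,110,130,90,6,'pics/e1.png')
a=r.snapshot('top');crop('top',a,180,180,80,70,8,'pics/e2.png')
def tri(u,v):
    o1,d1=ray('top',u);o2,d2=ray('scene',v)
    t=np.linalg.lstsq(np.c_[d1,-d2],o2-o1,rcond=None)[0];p,q=o1+d1*t[0],o2+d2*t[1];return (p+q)/2,np.linalg.norm(p-q)
c2=lambda x,y:(340+x/6-.42,205+y/6-.42)
c4=lambda x,y:(140+x/5-.4,170+y/5-.4)
print('tall',tri(c2(303,450),c4(273,66)),'small',tri(c2(578,258),c4(68,387)),'mid',tri(c2(378,236),c4(287,248)))
"
```

```text
time_s: 12.45
tcp_pos: [0.4993, -0.1296, 0.2483]
ee_rot: [-2.484, -1.919, 0.001]
contact_force: [0.7, 0.7, 0.7]
grip_width: 0.04
t 12.45 tcp [ 0.4993 -0.1296  0.2483] yawy -14.64 tilt 0.15 F [0.7 0.7 0.7] T [0.06 0.02 0.05] w 0.0400 q [ 0.56  0.05 -0.37  1.74  0.02  1.36 -0.06]
tall (array([ 0.38990683, -0.24308143,  0.12427089]), np.float64(0.000631549426083035)) small (array([ 0.46881977, -0.36685743,  0.07472908]), np.float64(0.0022168441771335066)) mid (array([ 0.47556249, -0.27795049,  0.10174849]), np.float64(0.002303155473589827))
```

View pics/e1.png

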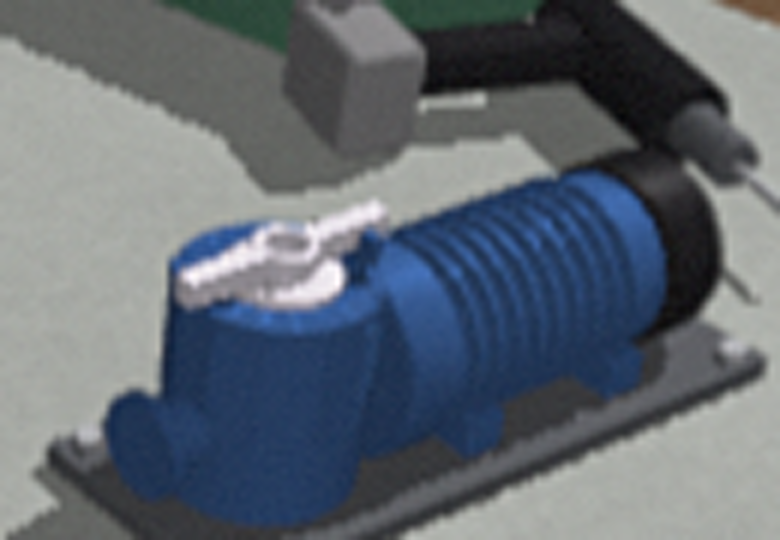

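View pics/e2.png

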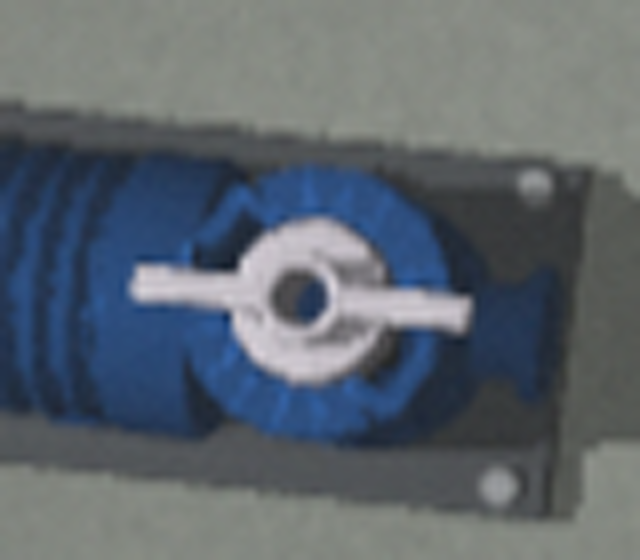

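Three strainers: the tall one on the table (scene 196,200; top at 124 mm), the one in the rack (scene 198,225; top measured 101.7 mm, expected 101) and a small one on the table (scene 155,255; 75 mm). The rack one is the middle size and fits the given dimensions, as the enlarged crop c4 shows. Next I'll check the carrier's locked pose.

```bash
python3 -c "
from h import *
c1=lambda x,y:(180+x/8-.44,180+y/8-.44)
c3=lambda x,y:(340+x/6-.42,110+y/6-.42)
def tri(u,v):
    o1,d1=ray('top',u);o2,d2=ray('scene',v)
    t=np.linalg.lstsq(np.c_[d1,-d2],o2-o1,rcond=None)[0];p,q=o1+d1*t[0],o2+d2*t[1];return (p+q)/2,np.linalg.norm(p-q)
W1=at('top',c1(134,282),.1205)[:2];W2=at('top',c1(470,314),.1205)[:2]
print(W1,W2,(W1+W2)/2,np.linalg.norm(W1-W2),np.degrees(np.arctan2(*(W1-W2)[::-1]))-90)
print(at('top',c1(302,297),.1205),at('scene',c3(290,241),.1205),tri(c1(302,297),c3(290,241)))
st();plan((.4755,-.2783,.16),-30);plan((.4755,-.2783,.16),68.5);plan((.4755,-.2783,.16),-21.5)
"
```

```text
[0.53473045 0.23029863] [0.52736207 0.1266036 ] [0.53104626 0.17845111] 0.10395649566077378 -4.064501539857915
[0.53134995 0.17834479 0.1205    ] [0.53091568 0.18162237 0.1205    ] (array([0.53195967, 0.17884657, 0.12181371]), np.float64(0.0020655865696154957))
t 12.55 tcp [ 0.4998 -0.1283  0.2488] yawy -14.47 tilt 0.09 F [-0.5  0.1  0.1] T [-0.02 -0.01 -0.02] w 0.0400 q [ 0.56  0.05 -0.37  1.74  0.02  1.36 -0.06]
offset [-0.3783  0.0351  0.2217] dr [-0.0007 -0.0002  0.1295]
offset [-0.3783  0.0351  0.2217] dr [-4.000e-04 -7.000e-04 -6.914e-01]
offset [-0.3783  0.0351  0.2217] dr [-0.0007 -0.0002  0.0586]
```

```bash
python3 -m handwheel '[{"offset":[-0.378,0.035,0.05],"dr":[0,0,0.058]},{"offset":[-0.378,0.035,0.15],"dr":[0,0,0.058]},{"offset":[-0.378,0.035,0.22],"dr":[0,0,0.058]},{"offset":[-0.378,0.035,0.22],"dr":[0,0,0.058]},{"offset":[-0.378,0.035,0.22],"dr":[0,0,0.058]},{"offset":[-0.378,0.035,0.22],"dr":[0,0,0.058]}]' -0.06
python3 -c "
from h import *
st();plan((.4755,-.2783,.072),-21.5)
a=r.snapshot('scene');crop('scene',a,140,140,140,120,5,'pics/f1.png')
"
```

```text
time_s: 13.3
tcp_pos: [0.4772, -0.2783, 0.1632]
ee_rot: [2.593, 1.77, 0.003]
contact_force: [0.1, -0.7, 0.3]
grip_width: 0.0401
t 13.30 tcp [ 0.4772 -0.2783  0.1632] yawy -21.37 tilt 0.17 F [ 0.1 -0.7  0.3] T [-0.03  0.03  0.01] w 0.0401 q [ 0.7   0.17 -0.24  1.78  0.04  1.19  0.07]
offset [-0.0016 -0.0047  0.2281] dr [ 0.0014 -0.      0.001 ]
```

View pics/f1.png

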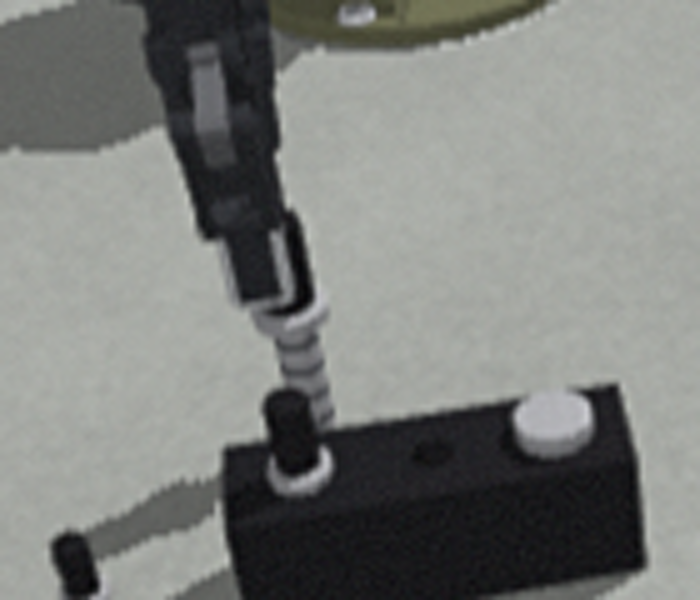

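Gripper is above the rack strainer (fingers at about crop 255,270, strainer grip at 290,430). I'll descend.

```bash
python3 -m handwheel '[{"offset":[-0.0016,-0.004,0.08],"dr":[0,0,0]},{"offset":[-0.0016,-0.004,0.15],"dr":[0,0,0]},{"offset":[-0.0016,-0.004,0.2],"dr":[0,0,0]},{"offset":[-0.0016,-0.004,0.226],"dr":[0,0,0]},{"offset":[-0.0016,-0.004,0.226],"dr":[0,0,0]},{"offset":[-0.0016,-0.004,0.226],"dr":[0,0,0]}]'
python3 -c "
from h import *
st();plan((.4755,-.2783,.072),-21.5)
"
```

```text
time_s: 14.1
tcp_pos: [0.4745, -0.2803, 0.0723]
ee_rot: [2.596, 1.766, 0.001]
contact_force: [0.3, -0.4, 0.4]
grip_width: 0.0403
t 14.10 tcp [ 0.4745 -0.2803  0.0723] yawy -21.56 tilt 0.12 F [ 0.3 -0.4  0.4] T [ 0.03 -0.01 -0.01] w 0.0403 q [ 0.69  0.26 -0.24  1.87  0.07  1.02  0.05]
offset [0.0056 0.0005 0.0009] dr [ 0.001   0.0002 -0.0005]
```

```bash
python3 -m handwheel '[{"offset":[0.004,0,0],"dr":[0,0,0]},{"offset":[0.004,0,0],"dr":[0,0,0]}]'
python3 -c "
from h import *
st()"
python3 -m handwheel '[{"offset":[0,0,0],"dr":[0,0,0]},{"offset":[0,0,0],"dr":[0,0,0]},{"offset":[0,0,0],"dr":[0,0,0]},{"offset":[0,0,0],"dr":[0,0,0]},{"offset":[0,0,0],"dr":[0,0,0]}]' -1
python3 -c "
from h import *
st()
a=r.snapshot('scene');crop('scene',a,140,140,140,120,5,'pics/f2.png')
"
```

```text
time_s: 14.35
tcp_pos: [0.4746, -0.2786, 0.0717]
ee_rot: [2.597, 1.766, 0.001]
contact_force: [0.3, -0.4, -0.2]
grip_width: 0.0401
t 14.35 tcp [ 0.4746 -0.2786  0.0717] yawy -21.57 tilt 0.06 F [ 0.3 -0.4 -0.2] T [-0.01 -0.02 -0.01] w 0.0401 q [ 0.69  0.26 -0.24  1.87  0.07  1.02  0.05]
time_s: 14.98
tcp_pos: [0.4747, -0.2789, 0.0715]
ee_rot: [2.597, 1.765, 0.001]
contact_force: [2.9, -1.3, 1.5]
grip_width: 0.0162
t 14.97 tcp [ 0.4747 -0.2789  0.0715] yawy -21.58 tilt 0.08 F [ 2.9 -1.3  1.5] T [-0.25 -0.45  0.05] w 0.0162 q [ 0.69  0.26 -0.24  1.87  0.07  1.02  0.05]
```

View pics/f2.png

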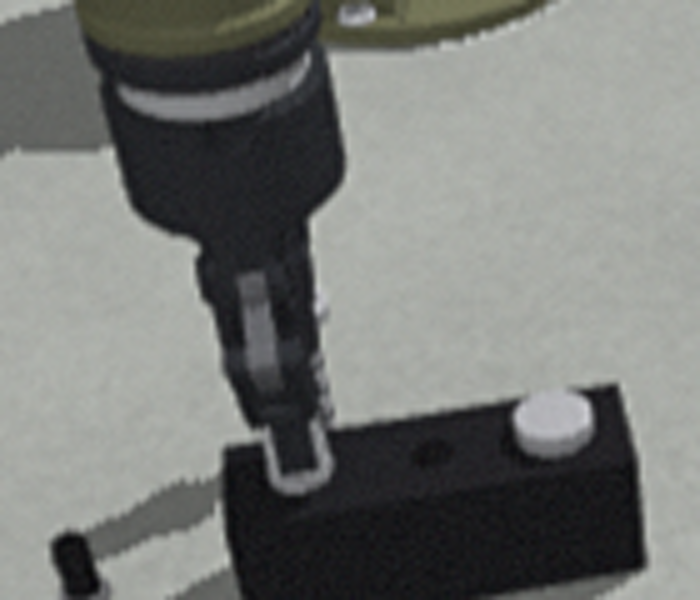

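```bash
python3 -m handwheel '[{"offset":[0,0,-0.03],"dr":[0,0,0]},{"offset":[0,0,-0.1],"dr":[0,0,0]},{"offset":[0,0,-0.2],"dr":[0,0,0]},{"offset":[0,0,-0.3],"dr":[0,0,0]},{"offset":[0,0,-0.4],"dr":[0,0,0]},{"offset":[0,0,-0.45],"dr":[0,0,0]},{"offset":[0,0,-0.45],"dr":[0,0,0]},{"offset":[0,0,-0.45],"dr":[0,0,0]}]'
python3 -c "
from h import *
st();plan((.5,-.03,.25),0);plan((.531,.179,.25),18)
a=r.snapshot('scene');crop('scene',a,140,60,150,120,5,'pics/f3.png')
"
```

```text
time_s: 16.02
tcp_pos: [0.473, -0.2781, 0.2493]
ee_rot: [-2.596, -1.764, 0.003]
contact_force: [-0.4, -0.2, -1.0]
grip_width: 0.0165
t 16.02 tcp [ 0.473  -0.2781  0.2493] yawy -21.59 tilt 0.20 F [-0.4 -0.2 -1. ] T [ 0.01  0.03 -0.  ] w 0.0165 q [ 0.7   0.11 -0.24  1.67  0.03  1.37  0.08]
offset [ 0.6015 -0.1655 -0.0009] dr [-0.0016 -0.0005 -0.1799]
offset [ 1.1158e+00 -2.8570e-01 -3.0000e-04] dr [-0.0015 -0.0007 -0.3299]
```

View pics/f3.png

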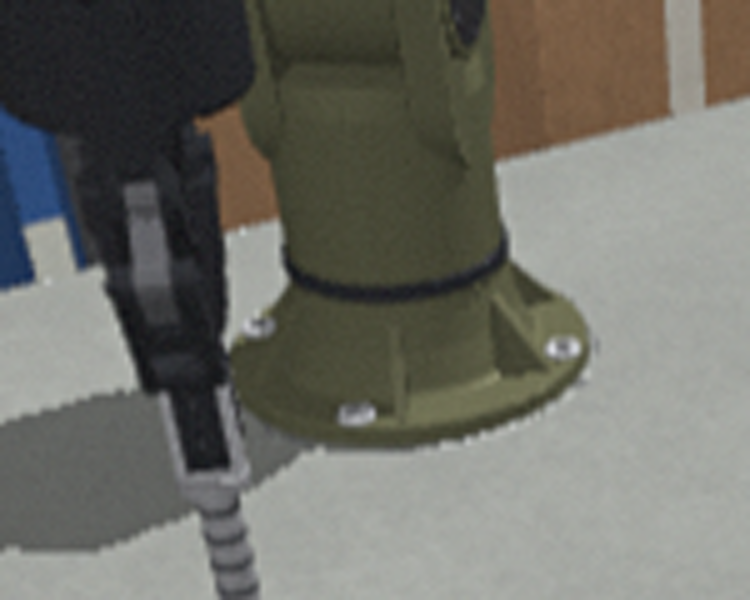

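```bash
python3 -m handwheel '[{"offset":[0.6,-0.165,-0.02],"dr":[0,0,-0.18]},{"offset":[0.6,-0.165,-0.02],"dr":[0,0,-0.18]},{"offset":[0.6,-0.165,-0.02],"dr":[0,0,-0.18]},{"offset":[0.6,-0.165,-0.02],"dr":[0,0,-0.18]},{"offset":[0.6,-0.165,-0.02],"dr":[0,0,-0.18]},{"offset":[0.6,-0.165,-0.02],"dr":[0,0,-0.18]},{"offset":[0.6,-0.165,-0.02],"dr":[0,0,-0.18]}]'
python3 -c "
from h import *
st();plan((.531,.179,.22),18)
"
```

```text
time_s: 16.95
tcp_pos: [0.5006, -0.0329, 0.2583]
ee_rot: [-2.224, -2.218, 0.002]
contact_force: [-0.0, -1.0, -0.9]
grip_width: 0.0163
t 16.95 tcp [ 0.5006 -0.0329  0.2583] yawy -0.15 tilt 0.09 F [-0.  -1.  -0.9] T [ 0.01 -0.02 -0.03] w 0.0163 q [ 0.48  0.01 -0.47  1.75  0.01  1.38  0.01]
offset [0.5299 0.0748 0.0955] dr [-8.000e-04 -1.000e-04 -1.512e-01]
```

```bash
python3 -m handwheel '[{"offset":[0.53,0.075,0.02],"dr":[0,0,-0.15]},{"offset":[0.53,0.075,0.04],"dr":[0,0,-0.15]},{"offset":[0.53,0.075,0.06],"dr":[0,0,-0.15]},{"offset":[0.53,0.075,0.09],"dr":[0,0,-0.15]},{"offset":[0.53,0.075,0.09],"dr":[0,0,-0.15]},{"offset":[0.53,0.075,0.09],"dr":[0,0,-0.15]},{"offset":[0.53,0.075,0.09],"dr":[0,0,-0.15]}]'
python3 -c "
from h import *
st()
a=r.snapshot('scene');crop('scene',a,320,60,140,120,5,'pics/g1.png')
a=r.snapshot('top');crop('top',a,160,150,120,100,6,'pics/g2.png')
t=r.state()['tcp_pos'];print(np.round((proj('scene',[t,t-[0,0,.0095],t-[0,0,.0645],[.531,.179,.1205]])-[320,60])*5))
"
```

```text
time_s: 17.82
tcp_pos: [0.5318, 0.1787, 0.2236]
ee_rot: [1.85, 2.538, -0.0]
contact_force: [-0.3, 0.3, -0.9]
grip_width: 0.0165
t 17.82 tcp [0.5318 0.1787 0.2236] yawy 17.81 tilt 0.07 F [-0.3  0.3 -0.9] T [0.01 0.04 0.02] w 0.0165 q [ 0.22  0.19 -0.67  1.67  0.12  1.33 -0.15]
[[365. 248.]
 [362. 268.]
 [347. 378.]
 [336. 450.]]
```

View pics/g1.png

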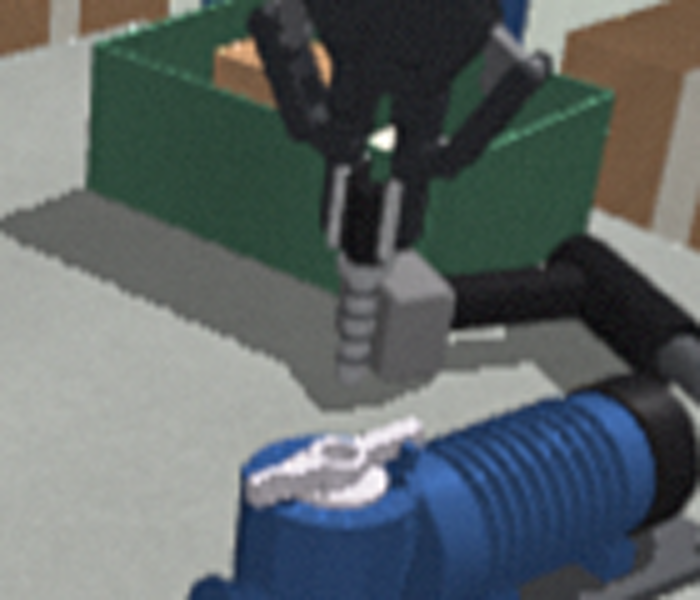

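View pics/g2.png

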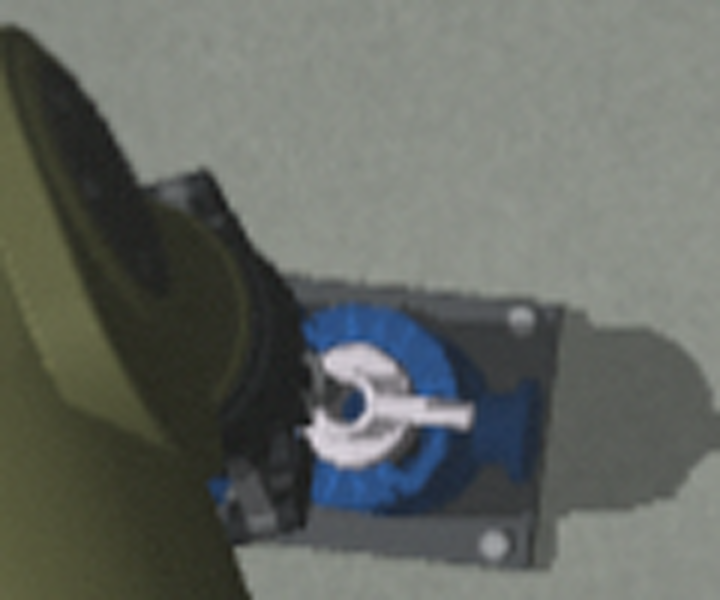

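```bash
python3 -m handwheel '[{"offset":[0,0,0.04],"dr":[0,0,0]},{"offset":[0,0,0.075],"dr":[0,0,0]},{"offset":[0,0,0.075],"dr":[0,0,0]},{"offset":[0,0,0.075],"dr":[0,0,0]}]'
python3 -c "
from h import *
st()
a=r.snapshot('scene');crop('scene',a,360,100,60,60,10,'pics/g3.png')
a=r.snapshot('top');crop('top',a,195,195,45,45,14,'pics/g4.png')
t=r.state()['tcp_pos'];print(np.round((proj('scene',[t,t-[0,0,.0095],t-[0,0,.0645],[.531,.179,.1205]])-[360,100])*10))
print(np.round((proj('top',[t,t-[0,0,.0095],t-[0,0,.0645],[.531,.179,.1205]])-[195,195])*14))
"
```

```text
time_s: 18.42
tcp_pos: [0.531, 0.181, 0.193]
ee_rot: [-1.846, -2.542, 0.0]
contact_force: [0.4, -0.1, -1.0]
grip_width: 0.0163
t 18.43 tcp [0.531 0.181 0.193] yawy 18.03 tilt 0.01 F [ 0.4 -0.1 -1. ] T [ 0.01 -0.01  0.01] w 0.0163 q [ 0.22  0.21 -0.67  1.71  0.14  1.27 -0.17]
[[317. 218.]
 [312. 256.]
 [283. 467.]
 [272. 501.]]
[[200. 270.]
 [214. 275.]
 [286. 300.]
 [309. 306.]]
```

View pics/g3.png

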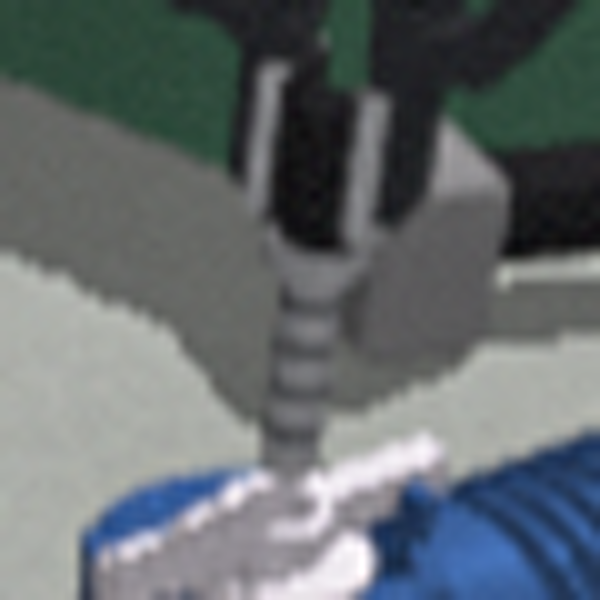

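View pics/g4.png

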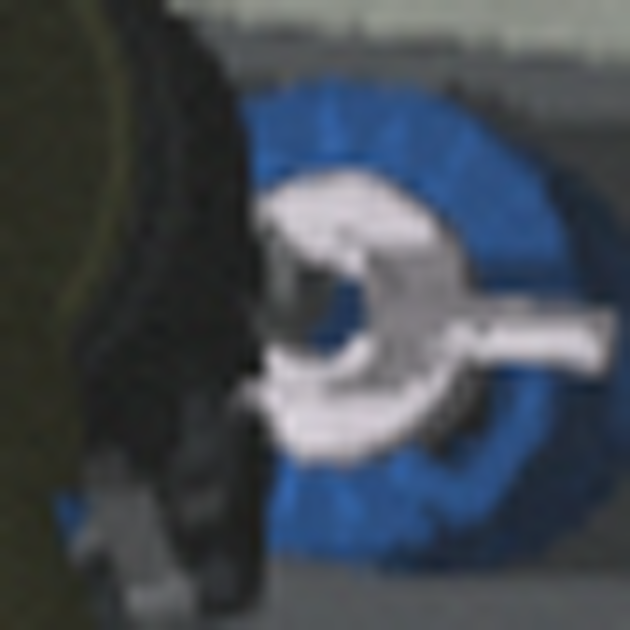

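```bash
for i in 1 2 3; do python3 -m handwheel '[{"offset":[0,0,0],"dr":[0,0,0]}]' | head -2; done; python3 -c "
from h import *
st();plan((.531,.179,.17),18)"
```

```text
time_s: 18.65
tcp_pos: [0.5313, 0.181, 0.1935]
time_s: 18.77
tcp_pos: [0.5311, 0.181, 0.1934]
time_s: 18.9
tcp_pos: [0.5311, 0.1809, 0.1932]
t 18.90 tcp [0.5311 0.1809 0.1932] yawy 18.01 tilt 0.01 F [ 0.6  0.4 -0.3] T [-0.01 -0.01 -0.02] w 0.0162 q [ 0.22  0.21 -0.67  1.71  0.14  1.27 -0.17]
offset [-0.0045 -0.0016  0.058 ] dr [0.0001 0.0001 0.0001]
```

```bash
python3 -m handwheel '[{"offset":[-0.0035,-0.001,0],"dr":[0,0,0]},{"offset":[-0.0035,-0.001,0],"dr":[0,0,0]},{"offset":[-0.0035,-0.001,0.012],"dr":[0,0,0]},{"offset":[-0.0035,-0.001,0.024],"dr":[0,0,0]},{"offset":[-0.0035,-0.001,0.03],"dr":[0,0,0]},{"offset":[-0.0035,-0.001,0.03],"dr":[0,0,0]}]'
python3 -c "
from h import *
st()"
```

```text
time_s: 19.65
tcp_pos: [0.5309, 0.1794, 0.1807]
ee_rot: [-1.846, -2.542, 0.001]
contact_force: [-0.1, 0.4, -0.7]
grip_width: 0.0162
t 19.65 tcp [0.5309 0.1794 0.1807] yawy 18.02 tilt 0.04 F [-0.1  0.4 -0.7] T [-0.02  0.03  0.03] w 0.0162 q [ 0.21  0.22 -0.66  1.73  0.14  1.25 -0.17]
```

```bash
python3 -m handwheel '[{"offset":[0,0,0.02],"dr":[0,0,0]},{"offset":[0,0,0.04],"dr":[0,0,0]},{"offset":[0,0,0.06],"dr":[0,0,0]},{"offset":[0,0,0.06],"dr":[0,0,0]},{"offset":[0,0,0.06],"dr":[0,0,0]}]'
python3 -c "
from h import *
st()"
```

```text
time_s: 20.27
tcp_pos: [0.5312, 0.1795, 0.1571]
ee_rot: [1.846, 2.542, 0.0]
contact_force: [0.0, -0.7, -1.3]
grip_width: 0.0164
t 20.27 tcp [0.5312 0.1795 0.1571] yawy 18.02 tilt 0.01 F [ 0.  -0.7 -1.3] T [0.03 0.03 0.03] w 0.0164 q [ 0.21  0.24 -0.66  1.75  0.16  1.2  -0.18]
```

Free entry. Continuing to about 3 mm above seated, then slowly.

```bash
python3 -m handwheel '[{"offset":[0,0,0.02],"dr":[0,0,0]},{"offset":[0,0,0.04],"dr":[0,0,0]},{"offset":[0,0,0.055],"dr":[0,0,0]},{"offset":[0,0,0.06],"dr":[0,0,0]},{"offset":[0,0,0.06],"dr":[0,0,0]}]'
python3 -c "
from h import *
st()"
```

```text
time_s: 20.9
tcp_pos: [0.531, 0.1794, 0.1329]
ee_rot: [-1.846, -2.542, 0.0]
contact_force: [-0.6, 0.5, -0.7]
grip_width: 0.0164
t 20.90 tcp [0.531  0.1794 0.1329] yawy 18.02 tilt 0.02 F [-0.6  0.5 -0.7] T [-0.02 -0.02 -0.07] w 0.0164 q [ 0.2   0.26 -0.66  1.78  0.17  1.16 -0.19]
```

```bash
python3 -m handwheel '[{"offset":[0,0,0.004],"dr":[0,0,0]},{"offset":[0,0,0.008],"dr":[0,0,0]},{"offset":[0,0,0.008],"dr":[0,0,0]}]'
python3 -c "
from h import *
st()"
```

```text
time_s: 21.28
tcp_pos: [0.5312, 0.1795, 0.13]
ee_rot: [1.846, 2.542, 0.0]
contact_force: [0.4, 0.4, -0.6]
grip_width: 0.0165
t 21.27 tcp [0.5312 0.1795 0.13  ] yawy 18.02 tilt 0.02 F [ 0.4  0.4 -0.6] T [-0.03 -0.    0.01] w 0.0165 q [ 0.2   0.27 -0.66  1.78  0.18  1.15 -0.2 ]
```

```bash
python3 -m handwheel '[{"offset":[0,0,0.003],"dr":[0,0,0]},{"offset":[0,0,0.005],"dr":[0,0,0]},{"offset":[0,0,0.005],"dr":[0,0,0]}]'
python3 -c "
from h import *
st()"
```

```text
time_s: 21.65
tcp_pos: [0.5314, 0.1796, 0.1299]
ee_rot: [1.845, 2.541, 0.0]
contact_force: [-3.3, -1.3, 10.9]
grip_width: 0.0163
t 21.65 tcp [0.5314 0.1796 0.1299] yawy 18.02 tilt 0.07 F [-3.3 -1.3 10.9] T [-0.4   0.89 -0.03] w 0.0163 q [ 0.2   0.27 -0.66  1.78  0.18  1.15 -0.2 ]
```

```bash
python3 -m handwheel '[{"offset":[0,0,0],"dr":[0,0,0]},{"offset":[0,0,0],"dr":[0,0,0]},{"offset":[0,0,0],"dr":[0,0,0]},{"offset":[0,0,-0.04],"dr":[0,0,0]},{"offset":[0,0,-0.12],"dr":[0,0,0]},{"offset":[0,0,-0.25],"dr":[0,0,0]},{"offset":[0,0,-0.3],"dr":[0,0,0]},{"offset":[0,0,-0.3],"dr":[0,0,0]}]' -0.06
python3 -c "
from h import *
st();plan((.48,-.1,.25),-10)"
```

```text
time_s: 22.65
tcp_pos: [0.5322, 0.1801, 0.2506]
ee_rot: [1.844, 2.539, 0.005]
contact_force: [-0.6, -0.0, -0.2]
grip_width: 0.0404
t 22.65 tcp [0.5322 0.1801 0.2506] yawy 18.02 tilt 0.27 F [-0.6 -0.  -0.2] T [ 0.03 -0.03  0.01] w 0.0404 q [ 0.23  0.17 -0.67  1.63  0.11  1.37 -0.14]
offset [-6.255e-01 -3.408e-01  3.000e-04] dr [ 0.0023 -0.0003  0.2335]
```

```bash
python3 -m handwheel '[{"offset":[-0.62,-0.34,0],"dr":[0,0,0.23]},{"offset":[-0.62,-0.34,0],"dr":[0,0,0.23]},{"offset":[-0.62,-0.34,0],"dr":[0,0,0.23]},{"offset":[-0.62,-0.34,0],"dr":[0,0,0.23]},{"offset":[-0.62,-0.34,0],"dr":[0,0,0.23]},{"offset":[-0.62,-0.34,0],"dr":[0,0,0.23]},{"offset":[-0.62,-0.34,0],"dr":[0,0,0.23]}]'
python3 -c "
from h import *
st()
a=r.snapshot('scene');crop('scene',a,340,100,130,90,6,'pics/k1.png')
cv2.imwrite('pics/k3.png',a[:,:,::-1])
a=r.snapshot('top');crop('top',a,180,180,80,70,8,'pics/k2.png')
"
```

```text
time_s: 23.52
tcp_pos: [0.4782, -0.0974, 0.2471]
ee_rot: [-2.397, -2.028, 0.0]
contact_force: [-0.4, 1.0, 0.3]
grip_width: 0.0398
t 23.52 tcp [ 0.4782 -0.0974  0.2471] yawy -9.53 tilt 0.09 F [-0.4  1.   0.3] T [ 0.02 -0.02 -0.04] w 0.0398 q [ 0.55 -0.02 -0.4   1.8  -0.01  1.36 -0.01]
```

View pics/k1.png

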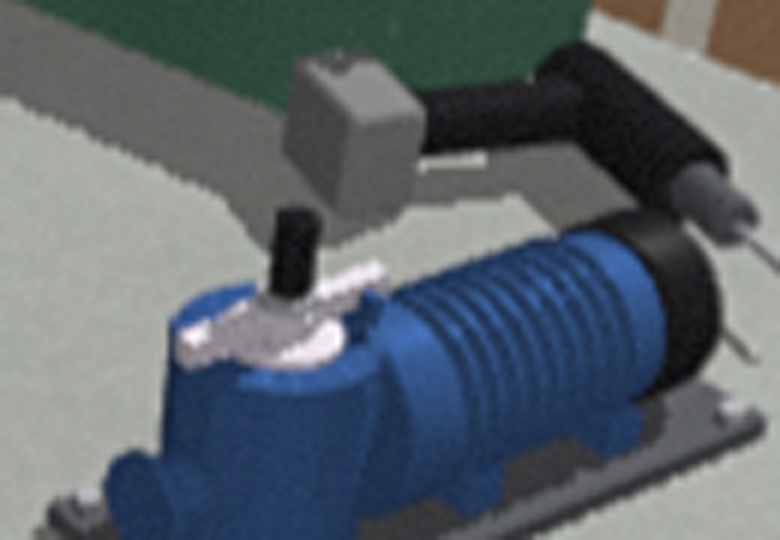

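View pics/k2.png

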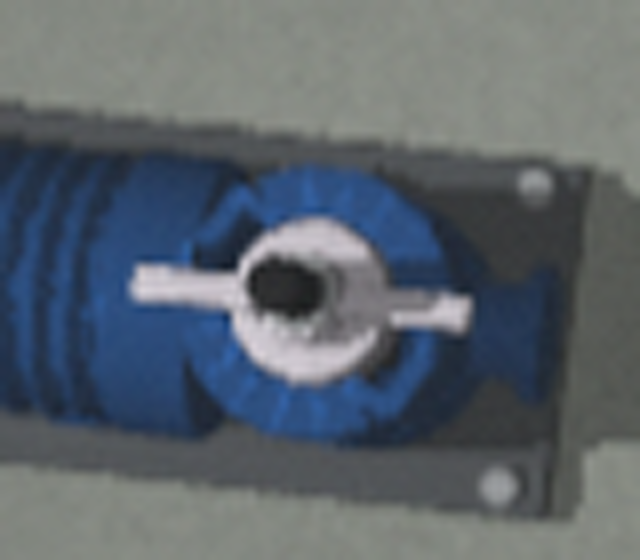

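View pics/k3.png

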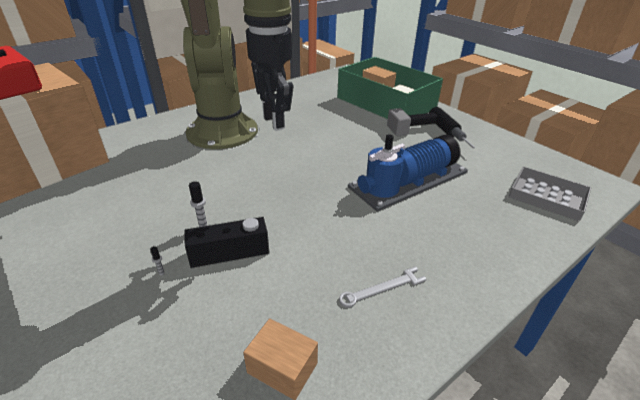

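```bash
python3 -c "
from h import *
c1=lambda x,y:(180+x/8-.44,180+y/8-.44)
c3=lambda x,y:(340+x/6-.42,100+y/6-.42)
o1,d1=ray('top',c1(274,286));o2,d2=ray('scene',c3(299,214))
t=np.linalg.lstsq(np.c_[d1,-d2],o2-o1,rcond=None)[0];p,q=o1+d1*t[0],o2+d2*t[1];print((p+q)/2,np.linalg.norm(p-q))
W1=at('top',c1(134,282),.1205)[:2];W2=at('top',c1(470,314),.1205)[:2];print(np.degrees(np.arctan2(*(W1-W2)[::-1]))-90)
r.finish_job()"
```

```text
[0.53184038 0.17836653 0.16052249] 0.0007187503704418765
-4.064501539857915
the job is handed in; nothing more can be done
```

The carrier is locked in the pump and the strainer stands fully down in its bore. I handed the job in with the gripper open and clear, at about 24 s of the 58 s allowed. `finish_job` gives no verdict.

**What I did**
- **Carrier:** I gripped it by the boss and turned it about 47° clockwise until the lugs dropped into the slots. I pressed it to a firm end, with the force rising from about 6 N to 32 N. Then I turned it another 60° clockwise to the posts.
- **Strainer:** I took the middle-sized one, from the rack, and lowered it into the bore. It met no resistance until the collar seated, with the TCP at 129.9 mm against 130 mm expected. I let go and backed off.

**Last checks**
- **Carrier angle:** the wings are at −4.1° and the pump at about −4.7°, well inside the 8° limit.
- **Carrier height:** the top measured about 121.8 mm before the strainer went in, against 120.5 mm when home.
- **Strainer:** the grip top measured at (0.532, 0.178, 0.1605), within about 1 mm of the expected height of 0.1595. It is within 1 mm of the bore centre.
- **Bystanders:** the blank plug, wrench and carton look unmoved in the last picture.

**Checks that disagreed**
- **Cameras:** the two views differed by 2–3 mm on the bore centre. I aimed in between and the strainer went in freely.
- **Stop posts:** I felt no clear torque rise at the posts. On the last few degrees the fingers seem to have slipped on the boss, so the locked angle rests on the camera measurement.

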